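# Prop open the tool chest lid

## Task

Raise the lid of the steel tool chest, swing the prop rod up out of its clip on the chest's right side, and let the lid down onto it so that the rod's tip sits home in the slot under the lid's right edge and the rod holds the lid open. Let go, and do not disturb the jar, carton and can standing around the chest.

Things in the scene. Friction and masses are not known exactly. Their poses are not given: they have to be found in the camera images.
- chest: Dark steel tool chest fixed to the bench, 220 deep (its x) x 320 wide (its y) x 110 high, open on top, walls 6 thick. Origin: centre of its underside; its x points from the front (towards the robot) to the back, y to its left, z up. Its yaw varies by up to 0.25 rad.
- lid (a joint): Lid hinge at the back rim. 0 = shut, grows as the front rises, stop at 1.15 rad; starts ajar. Stiff: stays where it is left (friction 0.85 Nm, weight 0.2 to 0.7 Nm): 4 to 6 N at the bar raise it, 1 to 3 N at the front edge lower it. For the rod's tip to pass under the slot's jaws it must stand above 0.98 rad (1.05 is good). With the tip home in the slot it reads about 0.83.
- lid_hinge (a point): Point on the lid's hinge axis, mid width, 110 above the bench, 110 behind the chest's centre. Turns with the lid: -x runs to the front edge, z is the lid's upper normal. The lid is a grey plate 220 deep (hinge to front edge), 320 wide, 4 thick (0 to 4 above the hinge); a look-only raised panel on it, 130 x 200.
- lid_bar (a point): Centre of the round steel handle bar on the lid, 12 diameter, 120 long along the chest's y, 40 in front of the lid's front edge (260 from the hinge), carried by two 10 wide posts at 55 left and right of its middle, so that the middle can be hooked from below or in front.
- lid_slot (a point): Where the centre of the rod's tip lies when home in the slot: under a steel flange on the lid's right edge, 156 from the hinge, 178 right of the lid's middle, 5 below the plate. Two flared jaws across the lid bound the slot: 14 apart at the plate, 29 at the mouth, 16 deep. On the flange's top two dark rivet heads, 25 apart, mark the jaws. Axes as lid_hinge.
- rod (a joint): Prop rod's hinge on the chest's right side, axis along the chest's y. 0 = in its clip, sloping up 0.52 rad from the pivot towards the front; grows as the tip swings up and back (1.05 = upright), stop at 1.4. Home in the slot it reads 1.10 to 1.14. The clip is an open cradle: the rod lifts out freely. Stiff pivot (0.13 Nm, weight up to 0.07 Nm): the rod stays where it is left.
- rod_pivot (a point): Centre of the rod's pivot: 70 above the bench, 10 in front of the chest's centre, 178 to the right of it. The steel rod is 10 in diameter; it runs 155 from here to the tip, along this point's -x.
- rod_tip (a point): Centre of the rod's round tip (radius 5), 155 from the pivot.
- rod_pin (a point): Point on the rod's cross pin, 100 from the pivot: a bar with a black sleeve, 10 to 13 diameter, that sticks out 85 to the chest's right from the rod; this point is 60 out from the rod's centre line. Push it from the front and below to swing the rod. Note that the rod itself runs on 55 beyond the pin towards the robot.
- jar: Clear closed jar, 72 diameter, 100 high, loose; origin at its underside. A bystander.
- carton: Small cardboard box, 100 x 80 x 70 high, loose; origin at its underside. A bystander.
- can: Metal can with paper band, 84 diameter, 110 high, loose; origin at its underside. A bystander.

How it is judged:
By the outcome, as a careful person would: the job done as asked, in the order asked, and still so for the second after the job is handed in, with the robot touching nothing.
It also fails if it takes over 72 s, if anything falls off the work surface, if the arm or the gripper's body presses on something with over 40 N, if the wrist force passes 120 N, or if a joint passes its speed limit or range.

## Robot

A 6-joint arm with a two-finger parallel gripper is mounted at the origin on the work surface. World frame = base frame: x ahead of the robot, y to its left, z up, the work surface at z = 0. Lengths are in mm, angles in degrees, forces in N, time in s.
With the tool pointing down it reaches from about 375 to 925 mm from the base axis. Payload 5.7 kg.
Tool frame: the origin (TCP) lies on the front face of the gripper's body, between the roots of the fingers; the fingertips stand 73 mm ahead of it and the grasp point (between the pads) lies 54 mm ahead of it (bot.hold_point_z is the distance from the TCP to the grasp point, in mm); z points along the fingers, y is the direction in which the jaws open and shut (so a half turn about z gives the same grasp; the last joint's range is limited). The gripper opens to 85 mm and grips with 20 to 120 N. Pads are 22 mm wide; open, the fingers measure 114 mm over their backs; the gripper's body (76 mm by 85 mm) begins 54 mm behind the grasp point. The pads swing forward as they close: fully open they stand 13 mm farther back than shut.
Start: joints at [-79.59, 20.558, 86.54, -0, 72.909, -6.595], TCP at [175.463, -573.747, 303.867] pointing down, gripper open.
Joint ranges: [-170.27, 170.27], [-57.76, 135], [12.27, 136.19], [-55.21, 235.2], [11.17, 155.16], [-170.74, 170.74]. Speed limits (degrees/s): [136.94, 136.94, 180, 180, 180, 180].

## Interface

Orientations are given as a 3x3 rotation matrix whose columns are the frame's x, y, z axes.
In Python, from bench import bot, claw, planner, readout, cams, ticket, search_frame, outline_of gives the robot as it stands. The module is installed in compiled form; this text tells all that it offers. Calls block until the motion is done:
- bot.movep(position, orientation): joint-space move of the TCP to a pose.
- bot.servo_line(position, rotation=None, vel=150, f_stop=None): straight line of the TCP; rotation=None keeps the orientation; vel is the mean speed in mm/s. With f_stop (N) it stops when the force on the tool has changed by that much, and returns True; else False.
- bot.move_j(angles): joint-space move.
- claw.move_gripper(opening): finger opening in mm; the grip force is fixed at half the most; returns when the fingers have stopped.
- bot.wait(seconds).
- planner.inverse_kinematics(position, orientation): joint angles nearest the present ones, or None.
- readout.observe(): the state.
- cams.grab_frame(name): name is "scene" or "top" or "wrist"; returns a dict with "pixels" (420x560x3 uint8, red, green, blue), "mtx" (3x3 intrinsics, pixels), "R" (3x3) and "t" (3): a world point X has camera coordinates R X + t. Camera axes: x right, y down, z forward; pixel columns grow to the right and rows downward; lengths in mm; the calibration is good to about 2 mm. A picture is of the moment at which its call begins. There is no depth.
A pose or a line that the arm cannot do raises bot.MotionError and nothing moves.
- ticket.job_done(): hands the job in, once; it reports no verdict.
Trained networks look in a picture, given as the dict that the camera call returned (one of the last four; its "shot" number tells which), for a name from the list of things; names that differ only in an ending like _2 or _b are one class to them, and where a whole thing is asked for, a point or a joint stands for the part that bears it (a point fixed in the world has none). Each returns a list of dicts, best first, with "score" (0 to 1); they miss things now and then, are a little off and sometimes report something else, mostly with a low value. They report only what shows in the picture. A call takes as long as a camera call.
- search_frame(picture, thing): "bbox" ([centre column, centre row, width, height] in pixels, round what is visible of it).
- outline_of(picture, thing): "region" (420x560 bool, what is visible of it) and "bbox" ([centre column, centre row, width, height] in pixels, round what is visible of it).
The state is a dict: "time_s": time; "joint_positions": joint angles; "qd": joint speeds; "effort": joint torques, N m; "ee_pos": TCP position; "ee_rot": TCP orientation; "wrist_force": force on the tool from outside, world axes, zero at the start; "wrist_torque": the same for the moment, N m; "width": finger opening in mm.
Only numpy, scipy, OpenCV 4.12 (cv2) and the standard library are available. Lean on these libraries where they do the work, as an engineer would, in place of code of your own. Each camera call takes 0.05 s, during which the arm holds its last target.

## Working session

There is one attempt and no reset: what is moved stays moved. The work goes in short steps, each a Python script; the robot and the scene stay as the last script left them, time stands still between calls to the robot, and variables do not carry over. Pictures are saved under pics/ and viewed, and the job is handed in when it is done.

```bash
mkdir -p pics
cat > h.py <<'E'
import numpy as np, cv2
from bench import bot, claw, planner, readout, cams, ticket, search_frame, outline_of
def save(p,name):
    cv2.imwrite('pics/%s.png'%name, cv2.cvtColor(p['pixels'],cv2.COLOR_RGB2BGR))
def proj(p,X):
    c=np.asarray(p['R'])@np.asarray(X,float)+np.asarray(p['t']).ravel(); u=np.asarray(p['mtx'])@c; return u[:2]/u[2]
def ray_z(p,uv,z):
    R=np.asarray(p['R']);t=np.asarray(p['t']).ravel()
    d=R.T@np.linalg.solve(np.asarray(p['mtx']),[uv[0],uv[1],1]); o=-R.T@t
    return o+d*(z-o[2])/d[2]
E
python3 - <<'E'
from h import *
np.set_printoptions(precision=2,suppress=True)
ps={n:cams.grab_frame(n) for n in ('scene','top','wrist')}
for n,p in ps.items():
    save(p,'a_'+n); print(n,'cam at',-np.asarray(p['R']).T@np.asarray(p['t']).ravel(), 'fwd',np.asarray(p['R'])[2],p['mtx'][0][0])
for n in ('scene','top'):
    for th in ('chest','lid','lid_bar','lid_slot','rod','rod_tip','rod_pin','rod_pivot','lid_hinge','jar','carton','can'):
        try:
            r=search_frame(ps[n],th); print(n,th,[(np.round(x['bbox'],1).tolist(),round(x['score'],2)) for x in r[:2]])
        except Exception as e: print(n,th,e)
print(readout.observe())
E
```

```text
scene cam at [1328.66 -240.55  783.9 ] fwd [-0.7   0.22 -0.67] 445.37902064953977
top cam at [ 392.55   14.81 1510.99] fwd [ 0.16 -0.02 -0.99] 528.3029935567184
wrist cam at [ 244.62 -553.06  373.31] fwd [-0.27 -0.08 -0.96] 301.0732466274215
scene chest []
scene lid [([291.1, 192.4, 177.5, 131.5], 0.97)]
scene lid_bar [([291.1, 193.8, 177.1, 131.2], 0.89)]
scene lid_slot [([289.8, 192.1, 177.9, 130.5], 0.55)]
scene rod [([194.7, 210.9, 42.8, 44.5], 0.68)]
scene rod_tip []
scene rod_pin [([391.2, 196.6, 33.8, 44.2], 0.26)]
scene rod_pivot [([195.0, 206.2, 40.2, 37.3], 0.6)]
scene lid_hinge [([289.4, 193.1, 182.7, 135.3], 0.65)]
scene jar [([390.5, 194.0, 33.0, 45.6], 0.93)]
scene carton [([118.2, 255.0, 51.0, 59.2], 0.87)]
scene can [([406.1, 232.5, 45.1, 61.3], 0.74), ([391.1, 194.6, 32.4, 47.7], 0.46)]
top chest [([294.4, 206.6, 158.1, 113.5], 0.67)]
top lid [([283.1, 196.9, 141.2, 89.9], 0.8)]
top lid_bar [([284.1, 197.4, 138.8, 89.9], 0.88)]
top lid_slot [([282.8, 196.9, 141.1, 90.1], 0.95)]
top rod [([357.8, 249.2, 32.8, 28.3], 0.67)]
top rod_tip [([358.1, 246.6, 35.6, 36.1], 0.4
[... 185 characters left out ...]
0.69), ([358.4, 247.2, 35.0, 28.7], 0.44)]
top jar [([185.3, 219.1, 27.4, 31.2], 0.84)]
top carton [([419.7, 229.8, 38.0, 42.5], 0.92)]
top can [([195.8, 171.3, 34.5, 35.5], 0.65), ([358.5, 251.2, 39.3, 34.3], 0.38)]
{'time_s': 1.35, 'joint_positions': array([-79.59,  20.56,  86.54,   0.  ,  72.91,  -6.59]), 'qd': array([ 0.03, -0.01, -0.  , -0.09, -0.09,  0.05]), 'effort': array([  0.  , -52.76, -27.9 ,   0.  ,   0.  ,  -0.  ]), 'ee_pos': array([ 175.46, -573.74,  303.86]), 'ee_rot': array([[ 0.96,  0.29, -0.  ],
       [ 0.29, -0.96,  0.  ],
       [ 0.  , -0.  , -1.  ]]), 'wrist_force': array([ 0.77, -0.1 ,  1.36]), 'wrist_torque': array([ 0.03,  0.02, -0.03]), 'width': 85.11657892786585}
```

View pics/a_scene.png

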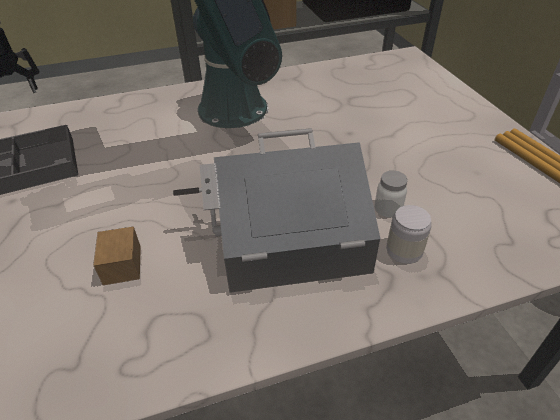

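View pics/a_top.png

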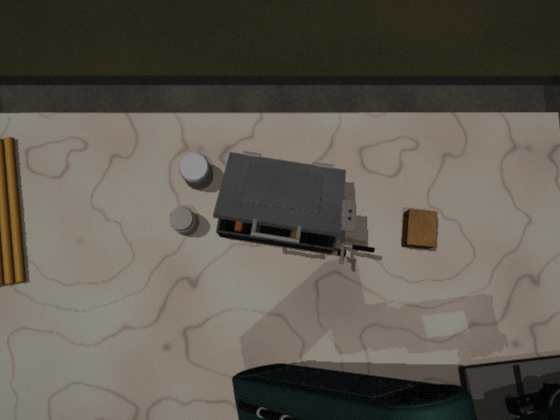

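Run:
```python
import cv2
a=cv2.imread('pics/a_top.png')[135:290,160:450]; cv2.imwrite('pics/a_topz.png',cv2.resize(a,None,fx=2.7,fy=2.7,interpolation=cv2.INTER_CUBIC))
a=cv2.imread('pics/a_scene.png')[120:300,90:440]; cv2.imwrite('pics/a_scz.png',cv2.resize(a,None,fx=2.2,fy=2.2,interpolation=cv2.INTER_CUBIC))
```

```text
(no output)
```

View pics/a_topz.png

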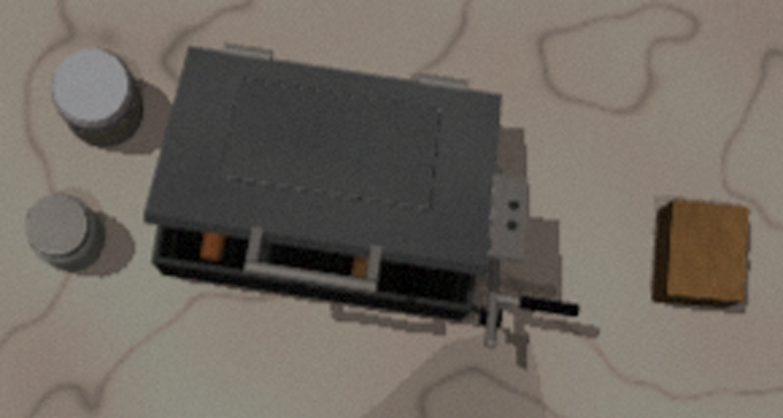

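View pics/a_scz.png

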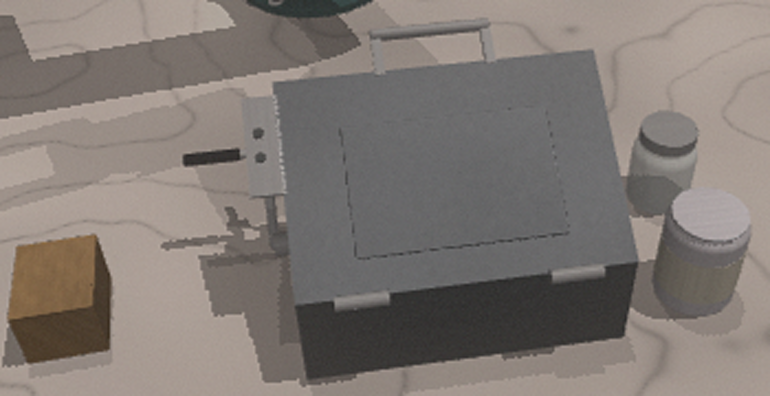

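```bash
cat > fit.py <<'E'
from h import *
from scipy.optimize import least_squares
def chestT(q): # x,y,yaw -> func
    c,s=np.cos(q[2]),np.sin(q[2])
    return lambda P: np.array([q[0]+c*P[0]-s*P[1], q[1]+s*P[0]+c*P[1], P[2]])
def lidp(a,P): # lid frame -> chest frame
    c,s=np.cos(a),np.sin(a); x,y,z=P
    return np.array([110+c*x+s*z, y, 110-s*x+c*z])
def rodp(r,d,out=0): # chest frame
    b=0.52+r
    return np.array([-10-d*np.cos(b), -178-out, 70+d*np.sin(b)])
E
python3 - <<'E'
from fit import *
np.set_printoptions(precision=2,suppress=True)
ps={n:cams.grab_frame(n) for n in ('scene','top')}
T=lambda u,v:(160+u/2.7,135+v/2.7); S=lambda u,v:(90+u/2.2,120+v/2.2)
lid={'bl':(0,160,4),'br':(0,-160,4),'fr':(-220,-160,4),'fl':(-220,160,4),'r1':(-143.5,-178,4),'r2':(-168.5,-178,4)}
obs=[('top','bl',T(190,47)),('top','br',T(501,96)),('top','fr',T(475,272)),('top','fl',T(147,222)),('top','r1',T(514,204)),('top','r2',T(512,226)),
('scene','fr',S(274,83)),('scene','fl',S(594,50)),('scene','bl',S(637,262)),('scene','br',S(295,304)),('scene','r2',S(258,133)),('scene','r1',S(260,156)),
('top','barL',T(247,268)),('top','barR',T(378,289)),('scene','barR',S(370,32)),('scene','barL',S(490,23)),
('top','pin',T(578,308)),('scene','pin',S(184,160))]
def res(q):
    C=chestT(q[:3]); o=[]
    for n,k,uv in obs:
        if k=='barL': P=lidp(q[3],(-260,60,q[4]))
        elif k=='barR': P=lidp(q[3],(-260,-60,q[4]))
        elif k=='pin': P=rodp(q[5],100,85)
        else: P=lidp(q[3],lid[k])
        o+=list(proj(ps[n],C(P))-uv)
    return np.array(o)
best=least_squares(res,[420,20,0.1,0.2,5,0.0],loss='soft_l1')
print(best.x,best.cost); r=res(best.x).reshape(-1,2)
for o,e in zip(obs,r): print(o[0],o[1],e)
np.save('fit.npy',best.x)
C=chestT(best.x)
for n in ('jar','can','carton'):
    h={'jar':100,'can':110,'carton':70}[n]
    for c in ('top','scene'):
        rr=search_frame(ps[c],n)
        if rr: print(n,c,ray_z(ps[c],rr[0]['bbox'][:2],h/2))
E
```

```text
[657.79  -5.51  -0.16 -18.35   7.07   0.08] 15.530764620599099
top bl [-1.38 -0.15]
top br [-0.49 -0.39]
top fr [ 4.32 -0.59]
top fl [-2.15 -1.87]
top r1 [-1.38  1.62]
top r2 [-1.13  1.16]
scene fr [-1.21 -0.2 ]
scene fl [-0.98 -0.06]
scene bl [ 0.61 -0.54]
scene br [-0.58  0.09]
scene r2 [-0.34  0.21]
scene r1 [-0.21  0.86]
top barL [-1.83 -0.44]
top barR [-1.36 -0.64]
scene barR [-0.51  1.08]
scene barL [-0.96 -0.13]
top pin [-0.14  0.49]
scene pin [-1.38 -0.59]
jar top [615.95 266.08  50.  ]
jar scene [619.54 261.28  50.  ]
can top [754.72 231.03  55.  ]
can scene [750.64 235.99  55.  ]
carton top [ 586.19 -398.88   35.  ]
carton scene [ 592.56 -397.66   35.  ]
```

```bash
cat >> fit.py <<'E'
q=np.load('fit.npy'); q[3]=(q[3]+np.pi)%(2*np.pi)-np.pi; 
C=chestT(q); ZB=q[4]
h=np.array([np.cos(q[2]),np.sin(q[2]),0]); YC=np.array([-h[1],h[0],0]); Z=np.array([0,0,1.])
def orient(p,sgn):
    z=np.cos(p)*h-np.sin(p)*Z; x=sgn*YC; return np.column_stack([x,np.cross(z,x),z])
GP=bot.hold_point_z
def tcp(P,R,d=GP): return P-R[:,2]*d
def bar(a): return C(lidp(a,(-260,0,ZB)))
def pin(r,out=72): return C(rodp(r,100,out))
E
python3 - <<'E'
from fit import *
np.set_printoptions(precision=1,suppress=True)
print(q,GP)
for sg in (-1,1):
  for pd in (20,30,45,60):
    R=orient(np.radians(pd),sg)
    for nm,P in (('bar.5',bar(.5)),('barpre',bar(.5)-R[:,2]*90),('bar1.07',bar(1.07)),('pin0',pin(0)),('pinpre',pin(0)-R[:,2]*90),('pin1.12',pin(1.12))):
        print(sg,pd,nm,P,planner.inverse_kinematics(tcp(P,R),R))
E
```

```text
[657.8  -5.5  -0.2   0.5   7.1   0.1] 53.900000000000006
-1 20 bar.5 [544.5  12.9 240.9] None
-1 20 barpre [461.   26.5 271.6] None
-1 20 bar1.07 [649.3  -4.1 341.5] [ -3.5  11.5 128.1 190.8  29.9  -7.4]
-1 20 pin0 [ 522.1 -236.7  119.7] None
-1 20 pinpre [ 438.7 -223.2  150.5] None
-1 20 pin1.12 [ 614.6 -251.8  169.8] [-46.1  39.8 132.1 141.   63.6   5.4]
-1 30 bar.5 [544.5  12.9 240.9] None
-1 30 barpre [467.6  25.4 285.9] None
-1 30 bar1.07 [649.3  -4.1 341.5] None
-1 30 pin0 [ 522.1 -236.7  119.7] None
-1 30 pinpre [ 445.2 -224.2  164.7] None
-1 30 pin1.12 [ 614.6 -251.8  169.8] [-43.7  30.8 127.9 134.7  43.5  17.3]
-1 45 bar.5 [544.5  12.9 240.9] None
-1 45 barpre [481.7  23.1 304.5] [  -1.4   -7.8  128.4  -20.9   15.7 -154.2]
-1 45 bar1.07 [649.3  -4.1 341.5] [  -4.7    4.8  110.    -9.2   20.5 -168.2]
-1 45 pin0 [ 522.1 -236.7  119.7] [-47.3  26.4 131.5 119.8  30.2  27.5]
-1 45 pinpre [ 459.3 -226.5  183.3] [-55.4  13.3 134.9  94.8  30.8  48. ]
-1 45 pin1.12 [ 614.6 -251.8  169.8] [-39.3  22.8 118.8  96.6  20.9  60.7]
-1 60 bar.5 [544.5  12.9 240.9] None
-1 60 barpre [500.1  2
[... 909 characters left out ...]
1.5] [ -4.7   4.8 110.   -9.2  20.5  11.8]
1 45 pin0 [ 522.1 -236.7  119.7] [ -47.3   26.4  131.5  119.8   30.2 -152.5]
1 45 pinpre [ 459.3 -226.5  183.3] [ -55.4   13.3  134.9   94.8   30.8 -132. ]
1 45 pin1.12 [ 614.6 -251.8  169.8] [ -39.3   22.8  118.8   96.6   20.9 -119.3]
1 60 bar.5 [544.5  12.9 240.9] [ -4.3   5.6 116.8  -5.3  27.8   9. ]
1 60 barpre [500.1  20.1 318.8] [ -3.6  -4.7 114.1  -4.3  40.7   8.1]
1 60 bar1.07 [649.3  -4.1 341.5] [-5.4  7.7 97.8 -2.7 44.6  5.3]
1 60 pin0 [ 522.1 -236.7  119.7] [-40.7  21.1 120.8  52.7  19.2 -79.1]
1 60 pinpre [ 477.7 -229.5  197.6] [-44.5   9.2 120.9  35.9  29.5 -63.7]
1 60 pin1.12 [ 614.6 -251.8  169.8] [-34.9  21.3 107.6  29.   26.6 -49. ]
```

Run:
```python
from fit import *
np.set_printoptions(precision=2,suppress=True)
R=orient(np.radians(60),1); a=q[3]
bot.movep(tcp(bar(a)-R[:,2]*90,R),R)
print(readout.observe()['time_s'])
for n in ('wrist','scene'): save(cams.grab_frame(n),'b_'+n)
print(bot.servo_line(tcp(bar(a),R),R,vel=120,f_stop=8))
for n in ('wrist','scene'): p=cams.grab_frame(n); save(p,'c_'+n)
o=readout.observe();print(o['time_s'],o['wrist_force'],o['ee_pos'],tcp(bar(a),R))
```

```text
4.1667
False
5.2667 [0.14 0.2  0.17] [517.49  17.35 287.43] [517.36  17.32 286.61]
```

View pics/b_wrist.png

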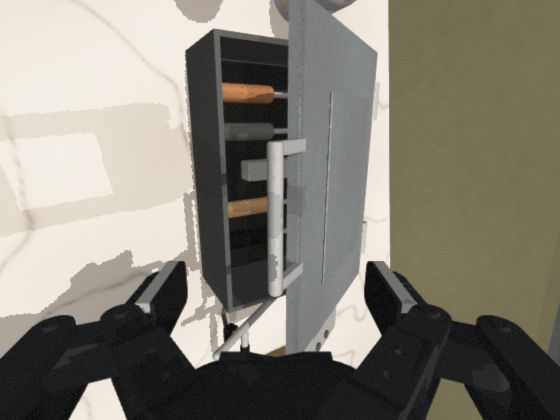

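View pics/c_wrist.png

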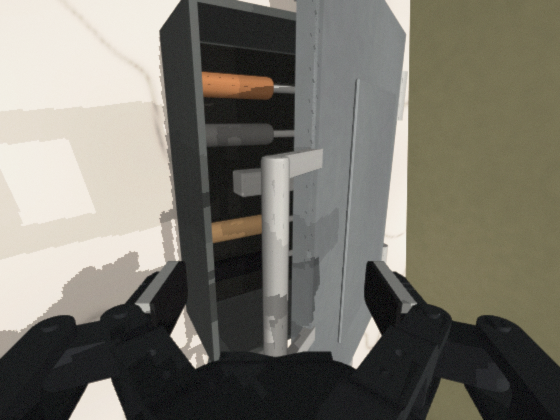

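View pics/c_scene.png

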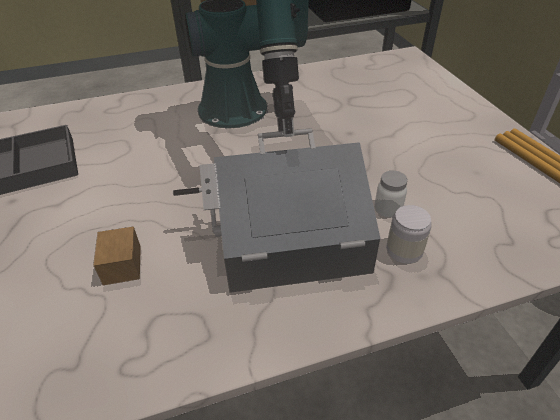

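Run:
```python
from fit import *
np.set_printoptions(precision=2,suppress=True)
R=orient(np.radians(60),1); a0=q[3]
claw.move_gripper(20)
print(readout.observe()['width'],readout.observe()['wrist_force'])
for a in np.linspace(a0,1.08,8)[1:]:
    s=bot.servo_line(tcp(bar(a),R),R,vel=70,f_stop=30)
    o=readout.observe();print(round(a,2),s,o['time_s'],o['wrist_force'])
    if s: break
for n in ('scene','top'): p=cams.grab_frame(n); save(p,'d_'+n)
```

```text
19.9314913479877 [ 0.17  0.38 -0.21]
0.58 False 6.3583 [-4.45  0.59  0.24]
0.66 False 6.8167 [-4.47  0.27 -0.29]
0.75 False 7.275 [-0.78 -0.91  0.14]
0.83 False 7.7333 [ 0.61 -0.9  -0.55]
0.91 False 8.1917 [0.69 0.33 0.88]
1.0 False 8.65 [ 1.15 -0.77  0.1 ]
1.08 False 9.1083 [-0.2   0.1  -0.08]
```

View pics/d_scene.png

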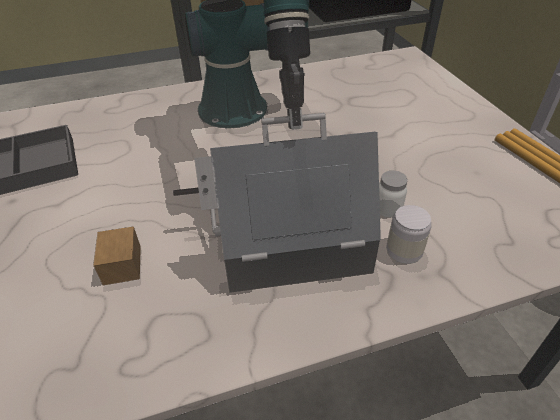

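View pics/d_top.png

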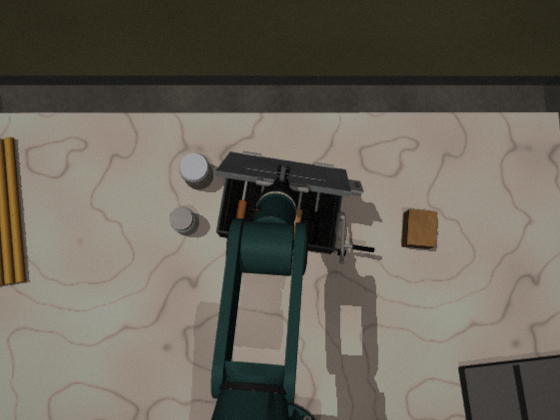

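Run:
```python
from fit import *
a=cv2.imread('pics/d_top.png')[135:290,200:400]; cv2.imwrite('pics/d_topz.png',cv2.resize(a,None,fx=3.5,fy=3.5,interpolation=cv2.INTER_CUBIC))
a=cv2.imread('pics/d_scene.png')[60:290,160:440]; cv2.imwrite('pics/d_scz.png',cv2.resize(a,None,fx=2.6,fy=2.6,interpolation=cv2.INTER_CUBIC))
save(cams.grab_frame('wrist'),'d_wrist')
ps={n:cams.grab_frame(n) for n in ('scene','top')}
for a in (.6,.7,.8,.9,1.0,1.08):
  print(a,[ [proj(ps[n],C(lidp(a,P))).round(1).tolist() for P in ((-220,-160,4),(-220,160,4),(-260,-60,ZB),(-260,60,ZB))] for n in ps])
```

```text
0.6 [[[212.5, 153.5], [361.5, 138.4], [257.9, 130.5], [313.5, 125.1]], [[341.9, 229.2], [212.3, 209.2], [300.0, 234.3], [250.2, 226.6]]]
0.7 [[[211.7, 150.5], [364.2, 135.2], [258.3, 126.4], [315.4, 120.9]], [[343.6, 222.7], [212.4, 202.5], [301.4, 226.4], [251.0, 218.6]]]
0.8 [[[211.0, 148.4], [367.2, 132.8], [258.9, 123.4], [317.6, 117.8]], [[345.3, 215.5], [212.8, 195.0], [303.0, 217.6], [251.9, 209.7]]]
0.9 [[[210.5, 147.4], [370.5, 131.4], [259.6, 121.5], [320.1, 115.8]], [[347.1, 207.6], [213.3, 186.9], [304.7, 208.0], [253.0, 200.0]]]
1.0 [[[210.0, 147.4], [374.0, 131.1], [260.6, 121.0], [322.8, 115.1]], [[348.8, 199.2], [214.0, 178.3], [306.4, 197.6], [254.3, 189.6]]]
1.08 [[[209.7, 148.3], [377.0, 131.7], [261.5, 121.5], [325.2, 115.5]], [[350.2, 192.1], [214.8, 171.2], [307.9, 188.9], [255.4, 180.8]]]
```

View pics/d_scz.png

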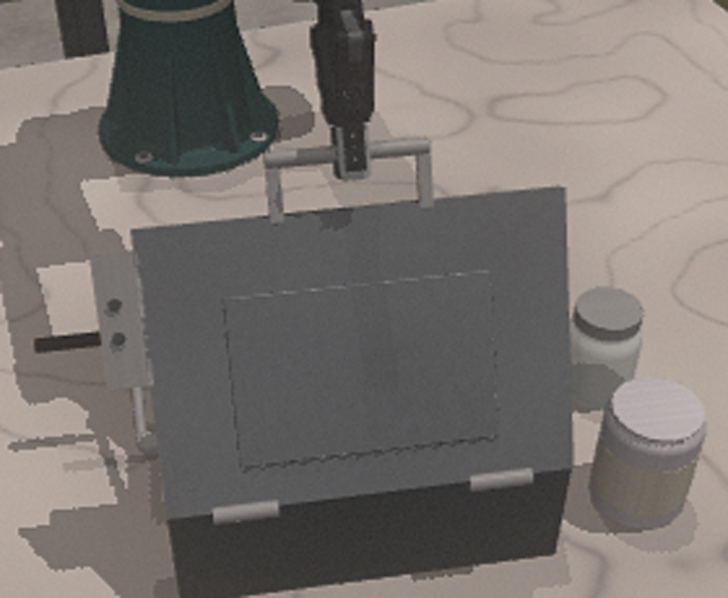

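View pics/d_topz.png

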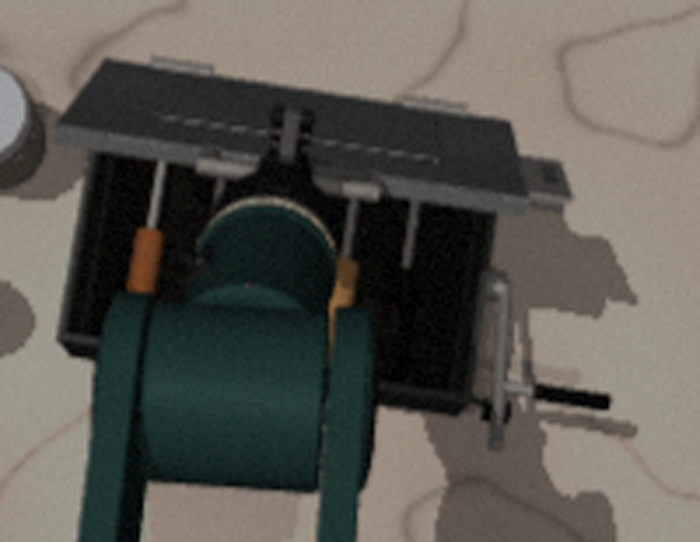

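View pics/d_wrist.png

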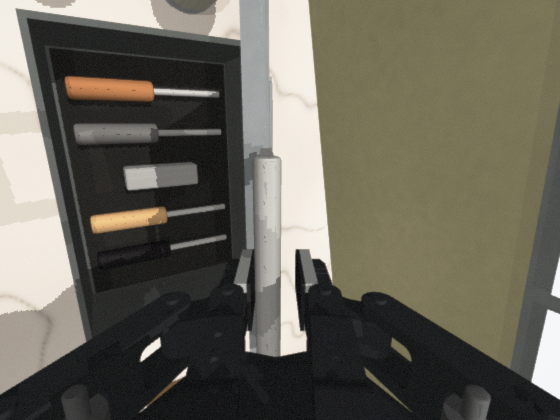

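Run:
```python
from fit import *
np.set_printoptions(precision=2,suppress=True)
p=cams.grab_frame('top')
for nm,P,uv in (('pinend',rodp(0,100,85),(373.7,249.9)),('tip',rodp(0,155),(342,262.1)),('piv',rodp(0,0),(341.1,215.9))):
    print(nm,proj(p,C(P)),uv)
R=orient(np.radians(60),1)
claw.move_gripper(85)
print(bot.servo_line(tcp(bar(1.08)-R[:,2]*110,R),R,vel=180))
Rp=orient(np.radians(60),-1)
for off in (200,150,120,100):
    P=pin(0)-Rp[:,2]*off; print(off,P,planner.inverse_kinematics(tcp(P,Rp),Rp))
print(readout.observe()['ee_pos'],readout.observe()['time_s'])
```

```text
pinend [373.29 251.29] (373.7, 249.9)
tip [340.43 263.48] (342, 262.1)
piv [343.52 217.35] (341.1, 215.9)
False
200 [ 423.44 -220.69  292.89] [-50.37  -4.28 117.89  27.1   46.22 123.4 ]
150 [ 448.11 -224.71  249.59] [-47.49   1.62 119.69  30.02  38.23 121.26]
120 [ 462.92 -227.11  223.61] [-45.94   5.38 120.44  32.58  33.71 119.16]
100 [ 472.79 -228.72  206.29] [-44.96   7.95 120.8   34.71  30.84 117.34]
[570.46   8.65 483.74] 10.8167
```

Run:
```python
from fit import *
np.set_printoptions(precision=2,suppress=True)
Rp=orient(np.radians(60),-1)
bot.movep(tcp(pin(0)-Rp[:,2]*150,Rp),Rp)
p=cams.grab_frame('wrist'); save(p,'e_wrist'); print(proj(p,pin(0,85)),proj(p,pin(0,0)),proj(p,C(rodp(0,155))))
print(bot.servo_line(tcp(pin(0),Rp),Rp,vel=120,f_stop=5))
for n in ('wrist','scene','top'): save(cams.grab_frame(n),'f_'+n)
o=readout.observe();print(o['time_s'],o['wrist_force'])
```

```text
[276.5  188.29] [276.3  271.02] [308.79 297.51]
False
14.1833 [ 0.9   0.13 -0.17]
```

View pics/e_wrist.png

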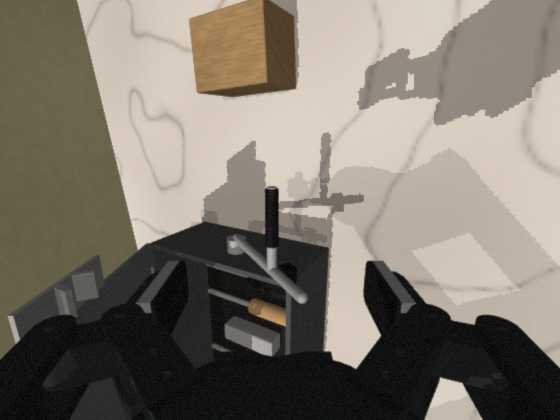

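View pics/f_wrist.png

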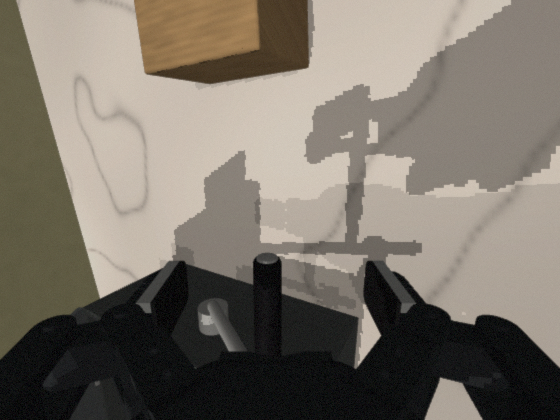

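View pics/f_scene.png

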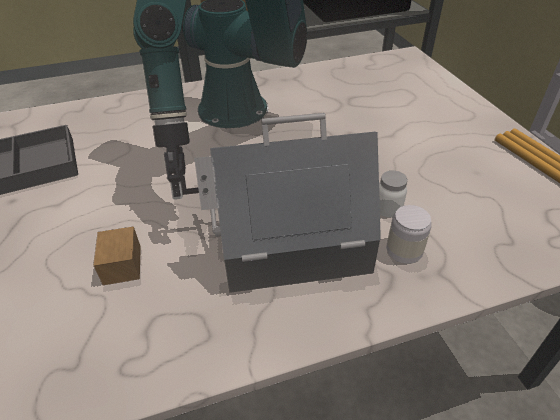

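Run:
```python
from fit import *
np.set_printoptions(precision=2,suppress=True)
Rp=orient(np.radians(60),-1); OFF=3.5*h
print(bot.servo_line(tcp(pin(0)+OFF,Rp),Rp,vel=60,f_stop=5))
claw.move_gripper(16)
o=readout.observe();print(o['time_s'],o['wrist_force'],o['width'])
for r in np.linspace(0,1.12,13)[1:]:
    s=bot.servo_line(tcp(pin(r)+OFF,Rp),Rp,vel=60,f_stop=15)
    o=readout.observe();print(round(r,2),s,o['time_s'],o['wrist_force'])
    if s: break
for n in ('wrist','scene','top'): save(cams.grab_frame(n),'g_'+n)
a=cv2.imread('pics/g_top.png')[135:290,200:400]; cv2.imwrite('pics/g_topz.png',cv2.resize(a,None,fx=3.5,fy=3.5,interpolation=cv2.INTER_CUBIC))
a=cv2.imread('pics/g_scene.png')[60:290,160:440]; cv2.imwrite('pics/g_scz.png',cv2.resize(a,None,fx=2.6,fy=2.6,interpolation=cv2.INTER_CUBIC))
```

```text
False
15.0917 [0.04 0.63 0.17] 15.65737481680653
0.09 False 15.4 [ 0.1  -0.55 -0.43]
0.19 False 15.7083 [-0.18  0.25 -0.26]
0.28 False 16.0167 [ 0.15  0.16 -0.11]
0.37 False 16.325 [-0.23 -0.42  0.44]
0.47 False 16.6333 [0.74 0.04 0.49]
0.56 False 16.9417 [ 0.68  0.35 -0.28]
0.65 False 17.25 [0.44 0.47 0.42]
0.75 False 17.5583 [-0.97  0.12  0.37]
0.84 False 17.8667 [0.14 0.19 0.37]
0.93 False 18.175 [-0.71 -0.24  0.35]
1.03 False 18.4833 [-0.28  0.37  0.44]
1.12 False 18.7917 [ 0.03  0.08 -0.56]
```

View pics/g_wrist.png

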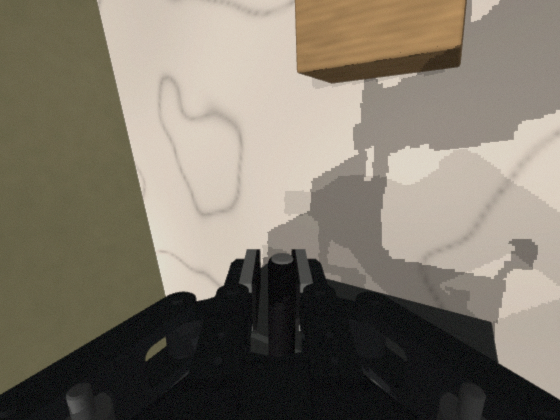

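View pics/g_topz.png

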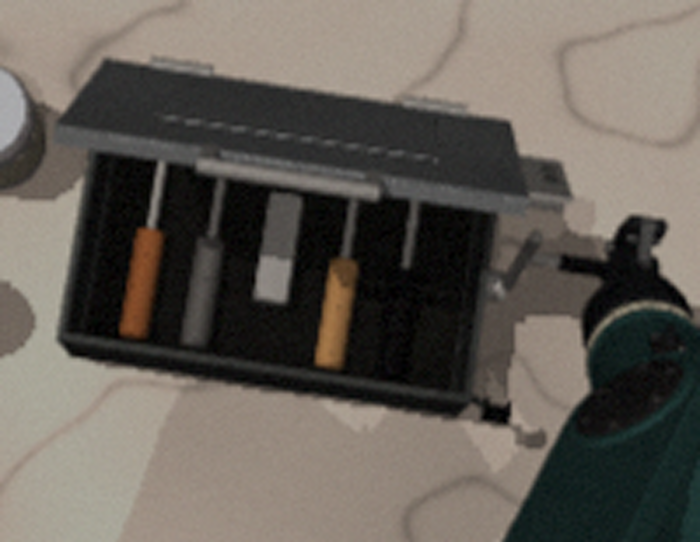

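View pics/g_scz.png

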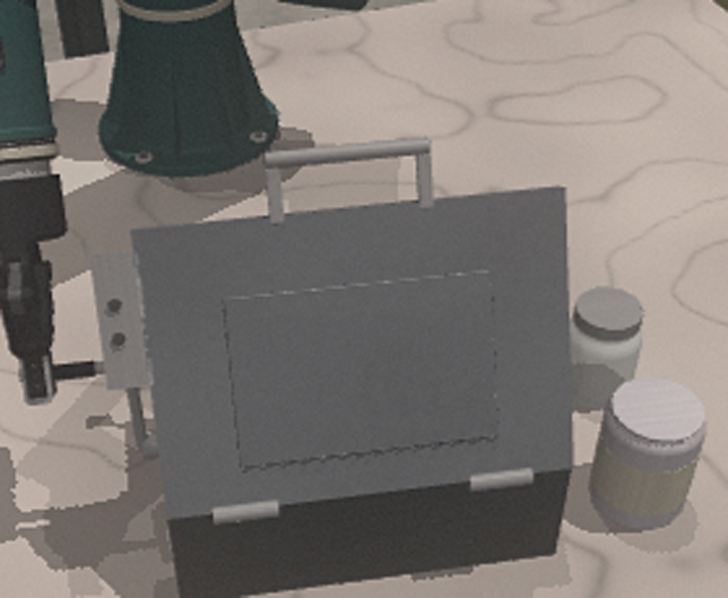

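```bash
cat > refit.py <<'E'
from fit import *
np.set_printoptions(precision=3,suppress=True)
ps={n:cams.grab_frame(n) for n in ('scene','top')}
T0=lambda u,v:(160+u/2.7,135+v/2.7); S0=lambda u,v:(90+u/2.2,120+v/2.2)
T=lambda u,v:(200+u/3.5,135+v/3.5); S=lambda u,v:(160+u/2.6,60+v/2.6)
lid={'bl':(0,160,4),'br':(0,-160,4),'fr':(-220,-160,4),'fl':(-220,160,4),'r1':(-143.5,-178,4),'r2':(-168.5,-178,4)}
obs=[('top','bl',T0(190,47),0),('top','br',T0(501,96),0),('top','fl',T0(147,222),0),('top','r1',T0(514,204),0),('top','r2',T0(512,226),0),
('scene','fr',S0(274,83),0),('scene','fl',S0(594,50),0),('scene','bl',S0(637,262),0),('scene','br',S0(295,304),0),('scene','r2',S0(258,133),0),('scene','r1',S0(260,156),0),
('top','barL',T0(247,268),0),('top','barR',T0(378,289),0),('scene','barR',S0(370,32),0),('scene','barL',S0(490,23),0),
('top','bl',T(107,60),1),('top','br',T(513,123),1),('top','fr',T(525,195),1),('top','fl',T(60,125),1),
('scene','fr',S(135,230),1),('scene','fl',S(565,187),1),('scene','bl',S(570,468),1),('scene','br',S(168,519),1),('scene','barR',S(266,158),1),('scene','barL',S(430,147),1),('scene','r2',S(114,305),1),('scene','r1',S(118,340),1),
('top','pin0',T(608,402),0),('top','tip0',T(497,447),0),('top','piv',T(494,286),0),('top','tip1',T(533,240),1),('scene','piv',S(150,445),1)]
def pt(q,k,ph):
        a=q[3+ph]
        if k=='barL': return lidp(a,(-260,60,q[5]))
        if k=='barR': return lidp(a,(-260,-60,q[5]))
        if k=='pin0': return rodp(q[6],100,85)
        if k=='tip0': return rodp(q[6],155)
        if k=='tip1': return rodp(q[7],155)
        if k=='piv': return rodp(0,0)
        return lidp(a,lid[k])
def res(q):
    C=chestT(q[:3]); 
    return np.concatenate([proj(ps[n],C(pt(q,k,ph)))-uv for n,k,uv,ph in obs])
if __name__=='__main__':
    b=least_squares(res,[658,-5,-.16,.5,1.08,7,0,1.12],loss='soft_l1')
    print(b.x,b.cost, np.sqrt(np.diag(np.linalg.inv(b.jac.T@b.jac))))
    for o,e in zip(obs,res(b.x).reshape(-1,2)): print(o[0],o[1],o[3],e.round(1),end='; ')
    np.save('fit2.npy',b.x)
E
python3 refit.py
```

```text
[658.007  -5.577  -0.159   0.503   1.09    5.503   0.034   1.114] 23.064336309806052 [0.742 0.569 0.004 0.012 0.009 3.913 0.03  0.018]
top bl 0 [-1.4 -0.1]; top br 0 [-0.5 -0.6]; top fl 0 [-2.1 -2.2]; top r1 0 [-1.3  1.2]; top r2 0 [-1.   0.7]; scene fr 0 [-1.3 -0.3]; scene fl 0 [-0.9 -0.4]; scene bl 0 [ 0.7 -0.6]; scene br 0 [-0.5  0.3]; scene r2 0 [-0.4  0.2]; scene r1 0 [-0.3  0.9]; top barL 0 [-1.7 -0.5]; top barR 0 [-1.2 -0.8]; scene barR 0 [-0.6  1.2]; scene barL 0 [-1.  -0.1]; top bl 1 [-1.5 -0.3]; top br 1 [-1.5 -0.6]; top fr 1 [0.4 0.2]; top fl 1 [-2.3 -0.5]; scene fr 1 [-2.3  0.2]; scene fl 1 [ 0.  -0.2]; scene bl 1 [ 1.1 -0.3]; scene br 1 [-0.9  0. ]; scene barR 1 [-0.8  0.9]; scene barL 1 [-0.1 -1. ]; scene r2 1 [-0.4 -0.2]; scene r1 1 [-0.2 -0.7]; top pin0 0 [-0.   0.4]; top tip0 0 [-1.1 -0.6]; top piv 0 [2.4 0.4]; top tip1 1 [-0.1 -0. ]; scene piv 1 [-3.3 -0.1];
```

Run:
```python
from fit import *
np.set_printoptions(precision=2,suppress=True)
Rp=orient(np.radians(60),-1); OFF=3.5*h; R=orient(np.radians(60),1)
claw.move_gripper(60)
print(bot.servo_line(tcp(pin(1.12)+OFF-Rp[:,2]*130,Rp),Rp,vel=150,f_stop=8))
o=readout.observe();print(o['time_s'],o['wrist_force'])
for n in ('top','scene'): save(cams.grab_frame(n),'i_'+n)
a=cv2.imread('pics/i_top.png')[135:290,200:400]; cv2.imwrite('pics/i_topz.png',cv2.resize(a,None,fx=3.5,fy=3.5,interpolation=cv2.INTER_CUBIC))
bot.movep(tcp(bar(1.08)-R[:,2]*110,R),R)
claw.move_gripper(80)
print(bot.servo_line(tcp(bar(1.08),R),R,vel=120,f_stop=8))
o=readout.observe();print(o['time_s'],o['wrist_force'])
save(cams.grab_frame('wrist'),'i_wrist')
```

```text
False
20.55 [-0.16  0.02 -0.12]
False
24.0333 [-0.1   0.55  0.59]
```

View pics/i_topz.png

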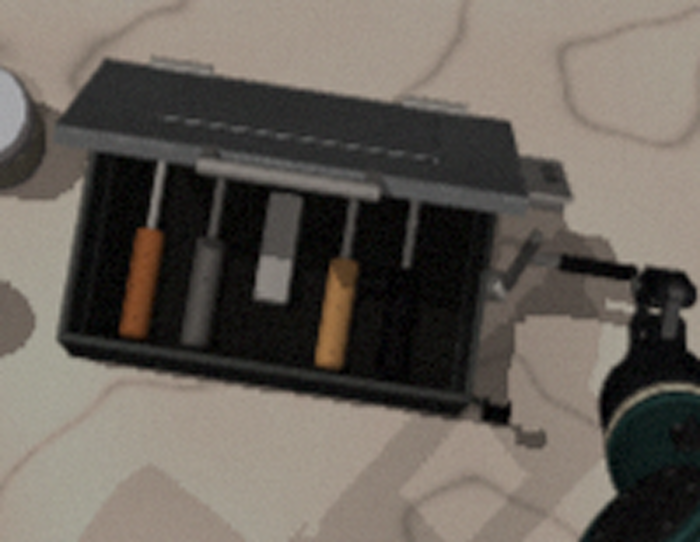

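View pics/i_wrist.png

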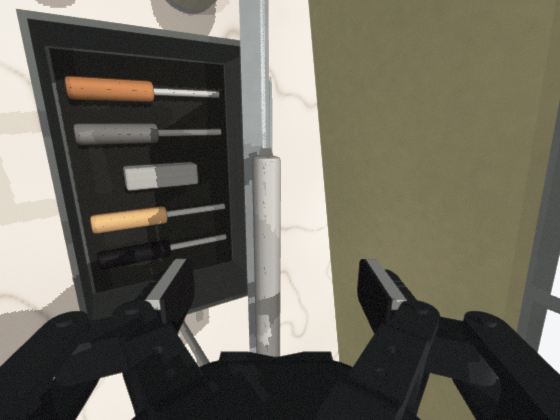

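Run:
```python
from fit import *
np.set_printoptions(precision=2,suppress=True)
R=orient(np.radians(60),1)
claw.move_gripper(20)
for a in np.arange(1.06,0.915,-0.03):
    s=bot.servo_line(tcp(bar(a),R),R,vel=50,f_stop=8)
    o=readout.observe();print(round(a,2),s,o['time_s'],o['wrist_force'])
    if s: break
for n in ('scene','top','wrist'): save(cams.grab_frame(n),'j_'+n)
a=cv2.imread('pics/j_top.png')[135:290,200:400]; cv2.imwrite('pics/j_topz.png',cv2.resize(a,None,fx=3.5,fy=3.5,interpolation=cv2.INTER_CUBIC))
a=cv2.imread('pics/j_scene.png')[60:290,160:440]; cv2.imwrite('pics/j_scz.png',cv2.resize(a,None,fx=2.6,fy=2.6,interpolation=cv2.INTER_CUBIC))
```

```text
1.06 False 24.9333 [-0.62 -1.09 -0.16]
1.03 False 25.2417 [-0.31  0.01  0.92]
1.0 False 25.55 [-0.31 -0.84  0.67]
0.97 False 25.8583 [-0.38 -0.29  0.18]
0.94 False 26.1667 [ 0.13 -0.14 -0.25]
```

View pics/j_topz.png

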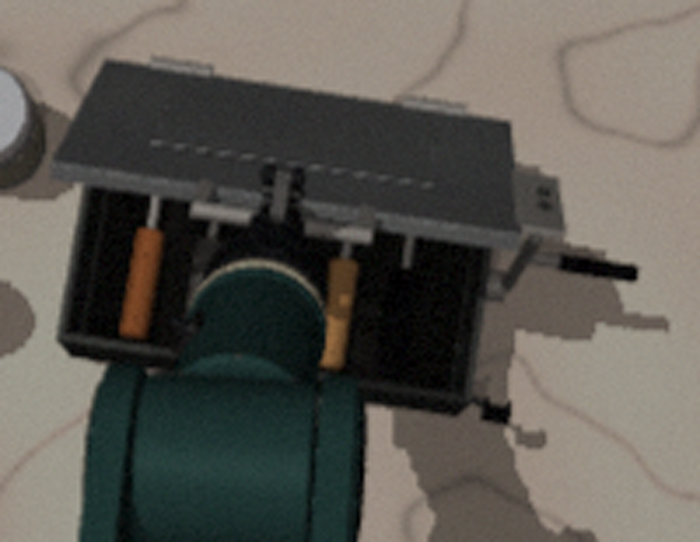

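View pics/j_wrist.png

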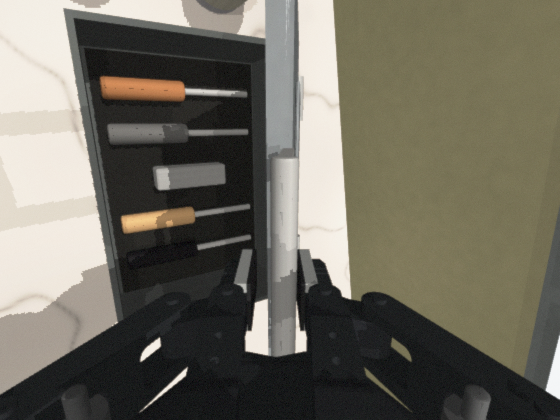

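Run:
```python
from fit import *
np.set_printoptions(precision=2,suppress=True)
R=orient(np.radians(60),1)
for a in np.arange(0.92,0.765,-0.02):
    s=bot.servo_line(tcp(bar(a),R),R,vel=30,f_stop=9)
    o=readout.observe();f=o['wrist_force'];print(round(a,2),s,o['time_s'],f)
    if s: break
for n in ('scene','top','wrist'): save(cams.grab_frame(n),'k_'+n)
a=cv2.imread('pics/k_top.png')[135:290,200:400]; cv2.imwrite('pics/k_topz.png',cv2.resize(a,None,fx=3.5,fy=3.5,interpolation=cv2.INTER_CUBIC))
a=cv2.imread('pics/k_scene.png')[60:290,160:440]; cv2.imwrite('pics/k_scz.png',cv2.resize(a,None,fx=2.6,fy=2.6,interpolation=cv2.INTER_CUBIC))
```

```text
0.92 False 26.6417 [ 0.71 -0.55  0.81]
0.9 False 26.9667 [0.45 1.23 0.47]
0.88 False 27.2917 [0.21 0.08 1.58]
0.86 False 27.6167 [ 0.21 -0.21 -0.03]
0.84 False 27.9417 [-0.14  0.41  0.5 ]
0.82 False 28.2667 [ 0.62 -1.2   0.5 ]
0.8 False 28.5917 [0.5  0.4  1.85]
0.78 False 28.9167 [ 5.25 -0.83  5.36]
```

View pics/k_topz.png

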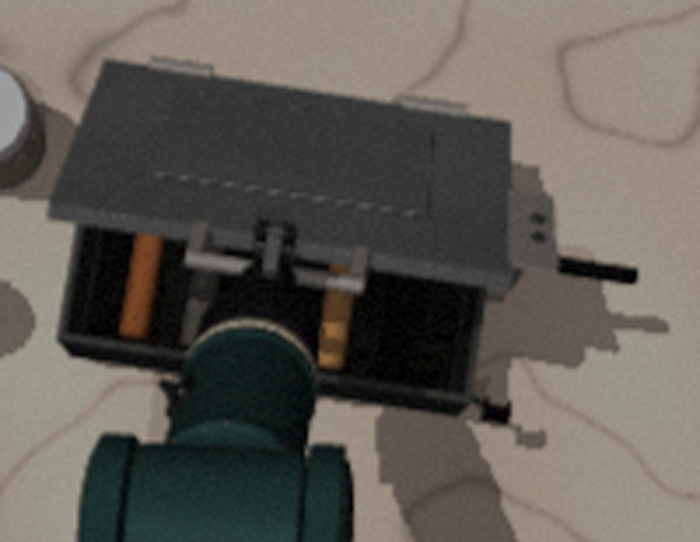

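View pics/k_scz.png

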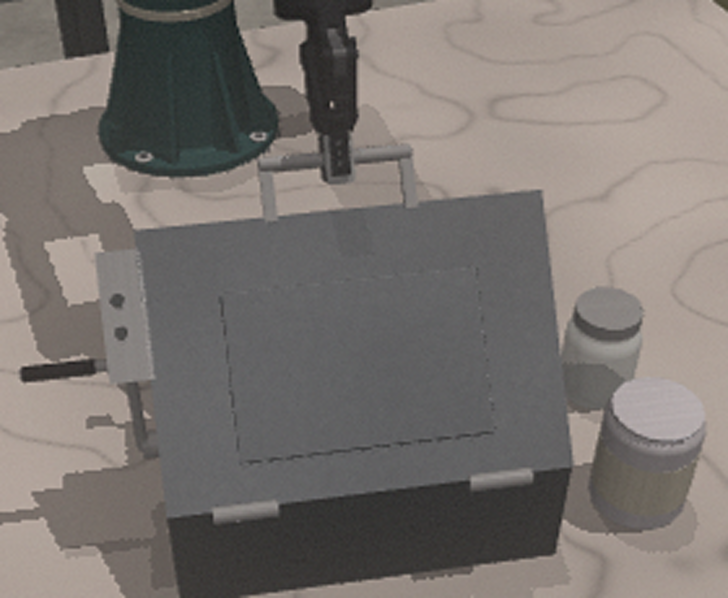

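```bash
python3 - <<'E'
from refit import *
R=orient(np.radians(60),1)
s=bot.servo_line(tcp(bar(0.768),R),R,vel=20,f_stop=8)
o=readout.observe();print(s,o['time_s'],o['wrist_force'])
for n in ('scene','top','wrist'): save(cams.grab_frame(n),'l_'+n)
q2=np.load('fit2.npy'); C2=chestT(q2)
ob=[('top','fr',T(520,272)),('top','fl',T(50,212)),('top','r1',T(538,217)),('top','r2',T(539,236)),('scene','fr',S(136,231)),('scene','fl',S(543,191)),('scene','r2',S(117,300)),('scene','r1',S(121,333)),('scene','barR',S(262,161)),('scene','barL',S(410,152)),('top','barL',T(188,258)),('top','barR',T(363,283))]
L=dict(lid); L['barL']=(-260,60,q2[5]); L['barR']=(-260,-60,q2[5])
f=lambda a: np.concatenate([proj(ps[n],C2(lidp(a[0],L[k])))-uv for n,k,uv in ob])
b=least_squares(f,[.83],loss='soft_l1'); print(b.x, f(b.x).reshape(-1,2).round(1).tolist())
for r in (1.05,1.1,1.12,1.15): print(r,[proj(ps[n],C2(rodp(r,100,85))).round(1) for n in ps])
print(T(637,273),S(20,375))
E
python3 - <<'E'
import cv2
a=cv2.imread('pics/l_top.png')[135:290,200:400]; cv2.imwrite('pics/l_topz.png',cv2.resize(a,None,fx=3.5,fy=3.5,interpolation=cv2.INTER_CUBIC))
E
```

```text
False 29.475 [ 6.834 -1.839  8.486]
[0.825] [[-2.8, 0.7], [-1.4, -2.5], [-1.1, 0.9], [-1.1, 0.7], [-1.5, -0.6], [-0.9, -1.1], [-0.3, -0.2], [-0.4, -0.3], [-1.8, 1.1], [0.3, -1.1], [-1.5, -0.9], [-0.3, -0.2]]
1.05 [array([167.3, 202.2]), array([381.2, 216.1])]
1.1 [array([167.2, 203.9]), array([381.4, 214.2])]
1.12 [array([167.2, 204.5]), array([381.5, 213.5])]
1.15 [array([167.2, 205.6]), array([381.6, 212.4])]
(382.0, 213.0) (167.69230769230768, 204.23076923076923)
```

View pics/l_topz.png

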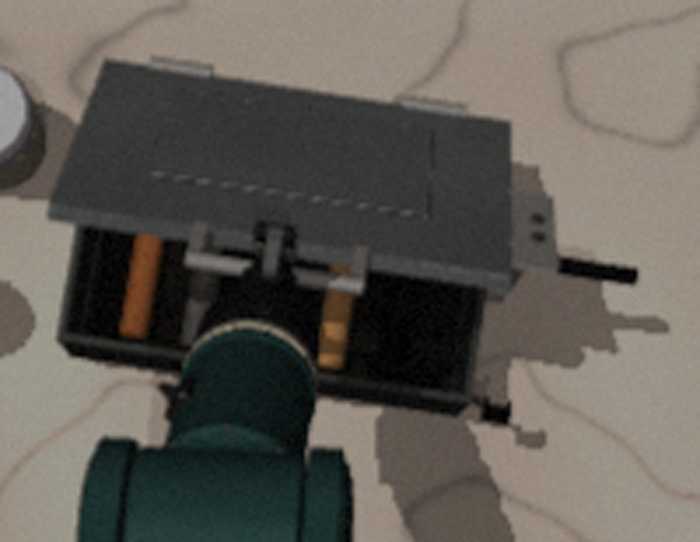

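Run:
```python
from fit import *
np.set_printoptions(precision=2,suppress=True)
R=orient(np.radians(60),1)
bot.servo_line(tcp(bar(0.80),R),R,vel=30); print(readout.observe()['wrist_force'])
claw.move_gripper(80); print(readout.observe()['wrist_force'])
print(bot.servo_line(tcp(bar(0.80)-R[:,2]*120,R),R,vel=120,f_stop=8))
P=tcp(bar(0.80)-R[:,2]*120,R)
bot.servo_line(P-80*h+[0,0,60],R,vel=150)
print(readout.observe()['time_s'])
bot.wait(0.5)
ps={n:cams.grab_frame(n) for n in ('scene','top','wrist')}
for n in ps: save(ps[n],'m_'+n)
for nm,hh in (('jar',50),('can',55),('carton',35)):
    for c in ('top','scene'):
        r=search_frame(ps[c],nm); print(nm,c,ray_z(ps[c],r[0]['bbox'][:2],hh) if r else None)
a=cv2.imread('pics/m_top.png')[135:290,200:400]; cv2.imwrite('pics/m_topz.png',cv2.resize(a,None,fx=3.5,fy=3.5,interpolation=cv2.INTER_CUBIC))
a=cv2.imread('pics/m_scene.png')[60:290,160:440]; cv2.imwrite('pics/m_scz.png',cv2.resize(a,None,fx=2.6,fy=2.6,interpolation=cv2.INTER_CUBIC))
```

```text
[-0.27 -0.25 -0.25]
[ 0.99 -0.69  0.52]
False
32.625
jar top [619.35 268.92  50.  ]
jar scene [ 531.43 -216.87   50.  ]
can top [754.71 228.51  55.  ]
can scene [751.12 230.65  55.  ]
carton top [ 591.62 -400.     35.  ]
carton scene [ 595.05 -397.56   35.  ]
```

View pics/m_topz.png

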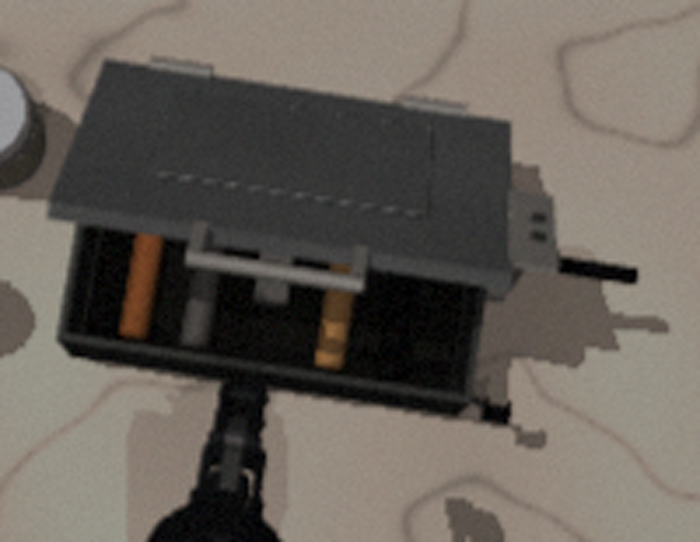

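View pics/m_scz.png

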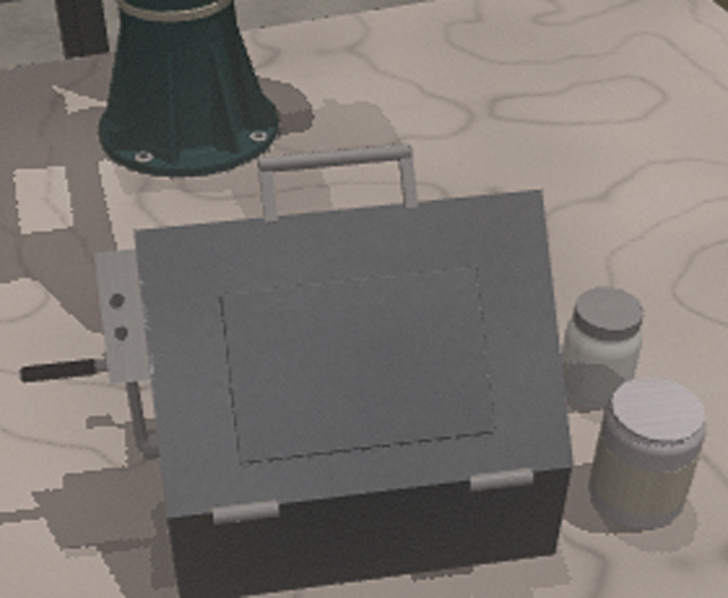

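View pics/m_wrist.png

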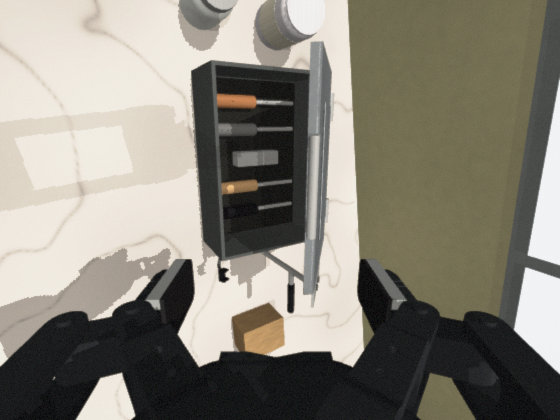

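Run:
```python
from fit import *
np.set_printoptions(precision=1,suppress=True)
p=cams.grab_frame('wrist'); o=readout.observe(); Rt=np.asarray(o['ee_rot']); tp=np.asarray(o['ee_pos'])
Rc=np.asarray(p['R']); cp=-Rc.T@np.asarray(p['t']).ravel()
off=Rt.T@(cp-tp); Rrel=Rc@Rt; K=np.asarray(p['mtx'])
slot=C(lidp(.83,(-156,-178,-5)))
best=[]
def orient2(p,yaw,sgn):
    hh=np.array([np.cos(yaw),np.sin(yaw),0]); z=np.cos(p)*hh-np.sin(p)*Z; x=sgn*np.array([-hh[1],hh[0],0]); return np.column_stack([x,np.cross(z,x),z])
for pd in (40,45,50,60):
  for yd in (-10,10,25,40):
    for sg in (-1,1):
      R=orient2(np.radians(pd),np.radians(yd),sg)
      for dx in (-260,-200,-150):
        for dy in (-140,-100,-60):
          for z in (200,240,280,320):
            t=C(np.array([dx,-178+dy,z])); c=Rrel@R.T@(slot-(t+R@off)); u=K@c; u=u[:2]/u[2]
            if c[2]>80 and 150<u[0]<400 and 60<u[1]<230:
                cz=(t+R@off)[2]
                j=planner.inverse_kinematics(t,R)
                if j is not None: best.append((cz,pd,yd,sg,dx,dy,z,u,np.linalg.norm(slot-t-R@off),j))
best.sort(key=lambda b:b[0])
for b in best[:12]: print(*b)
```

```text
324.32158924552334 40 10 -1 -260 -140 280 [151.7 226.9] 379.9192061158005 [-80.4  11.2 125.6  59.9  62.3  50.6]
324.32158924552334 40 10 -1 -260 -100 280 [151.8 197.6] 357.6901295438667 [-77.9   8.8 129.3  61.9  60.2  50.3]
324.32158924552334 40 10 -1 -260 -60 280 [151.9 164.3] 338.74157461191004 [-74.7   6.3 132.8  64.2  57.9  50.4]
324.32158924552334 40 10 -1 -200 -100 280 [173.9 227.9] 311.33024497773005 [-68.2  11.5 125.2  66.4  54.9  55.2]
324.32158924552334 40 10 -1 -200 -60 280 [175.7 192.5] 289.3616198381214 [-64.3   9.4 128.3  69.3  52.   55.2]
324.32158924552334 40 10 -1 -150 -60 280 [200.8 222.3] 251.7612445472811 [-57.5  12.2 124.1  71.8  48.1  59. ]
324.32158924552334 40 25 -1 -200 -140 280 [162.8 198.3] 324.4753242191946 [-71.5  17.6 115.   55.   68.2  52. ]
324.32158924552334 40 25 -1 -200 -100 280 [168. 168.] 297.5758671540638 [-68.8  15.5 118.6  57.   65.7  51.8]
324.32158924552334 40 25 -1 -200 -60 280 [174.2 131.6] 273.8951576750394 [-65.7  13.5 122.   59.2  63.1  51.8]
324.32158924552334 40 25 -1 -150 -100 280 [189.9 206.7] 265.5131703932437 [-63.   17.8 114.6  59.2  63.1  55.8]
324.32158924552334 40 25 -1 -150 -60 280 [199.2 171. ] 238.67216917272373 [-59.7  16.  117.8  61.5  60.3  55.9]
324.32158924552334 40 40 -1 -200 -140 280 [158.6 133.6] 308.9023064007961 [-69.8  21.6 107.8  47.4  78.1  48. ]
```

Run:
```python
from fit import *
p0,y=np.radians(40),np.radians(25)
hh=np.array([np.cos(y),np.sin(y),0]); z=np.cos(p0)*hh-np.sin(p0)*Z; x=-np.array([-hh[1],hh[0],0]); R=np.column_stack([x,np.cross(z,x),z])
bot.movep(C(np.array([-200,-278,280])),R)
p=cams.grab_frame('wrist'); save(p,'n_wrist'); print(proj(p,C(lidp(.83,(-156,-178,-5)))),readout.observe()['time_s'])
a=cv2.imread('pics/n_wrist.png')[90:270,60:320]; cv2.imwrite('pics/n_z.png',cv2.resize(a,None,fx=3,fy=3,interpolation=cv2.INTER_CUBIC))
```

```text
[169.92995179 168.16991723] 35.0333
```

View pics/n_z.png

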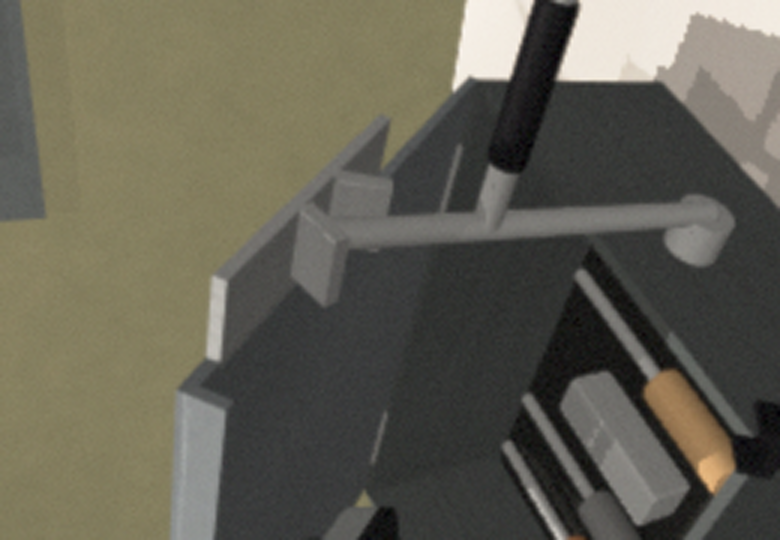

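The close-up shows the rod entering between the two jaws (zoomed position about (335,235)), with its tip against the flange. That means it is home. The gripper is clear of everything.

Run:
```python
from h import *
o=readout.observe(); print(o['time_s'],o['wrist_force'],np.abs(o['qd']).max())
ticket.job_done()
```

```text
35.0333 [-0.05908021  0.16867001  0.10276348] 0.5880276970673687
the job is handed in; nothing more can be done
```

The lid is propped open on the rod and the job is handed in at about 35 s, with the gripper clear of everything.

I loosely enclosed the bar between the fingers and raised the lid to about 1.08 rad. I swung the rod up by its pin to about 1.12 rad. I then lowered the lid by the bar until the rod took the load, pressed with about 11 N, let go and backed off.

**Last checks**
- **Lid and rod:** a fit to the pictures taken while the lid was being pressed gave the lid at 0.825 rad and the rod at about 1.12 rad. Those agree with the stated values for home. The lid and rod looked the same in the pictures after I let go.
- **Slot:** a wrist-camera close-up shows the rod's tip between the two jaws, against the flange.
- **Force:** the wrist force was about 0 N at hand-in.
- **Bystanders:** the can and carton came out within about 6 mm of their first positions, about as far apart as the two cameras' readings of one object. The jar matched in the top view to about 4 mm. In the scene view the network's jar result was false (it pointed to the right front of the chest), but the picture shows the jar standing where it was.

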